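# Draw the pressing stick out of the tidy slantwise

## Task

Take the wooden pressing stick out of the green tidy: slide it back under the long cover until its other end comes free of the short cover, tip that end up through the mouth and draw the stick out on the slant, gently, without forcing it against the metal. Finish with the stick still held in the gripper, at rest in the air, all of it at least 8 cm above the tidy's covers; leave everything else on the table where it is.

Things in the scene. Friction and masses are not known exactly. Their poses are not given: they have to be found in the camera images.
- tidy: green sheet-metal box fixed to the table, 270 mm long (x) x 160 wide (y) x 65 high; origin: centre of its underside; +x runs from its long to its short cover, away from the robot within 0.5 rad. Floor and walls 5 mm thick (floor top at z = 5 mm), inside x -130 to 130, y -75 to 75. Covers at both ends of the top, 4 mm thick, undersides at z = 61 mm; only the stick is inside
- long_edge (a point): middle of the long cover's free edge, top face: tidy x = -35, y = 0, z = 65 mm. The fixed long cover runs from here to the tidy's end nearer the robot; yellow stripe along this edge. The mouth, the only opening, is the 135 mm (x) x 150 mm (y) gap between this edge and the short cover's
- short_edge (a point): middle of the short cover's free edge, top face: tidy x = 100, y = 0, z = 65 mm. The fixed short cover runs from here to the tidy's far end; yellow stripe along this edge
- stick: pale wooden bar 220 mm long (x) x 22 wide (y) x 20 high, rounded edges, dark band near each end, about 0.09 kg, balanced at its middle; origin: centre of its underside. It lies flat on the tidy's floor within 0.06 rad of the tidy's x, -x end about 65 mm under the long cover and 22 to 36 mm short of that end wall, +x end 12 to 26 mm under the short cover: it cannot be lifted out level
- stick_near (a point): centre of the stick's -x end face, the end under the long cover; 10 mm above its underside
- stick_far (a point): centre of the stick's +x end face, the end under the short cover; 10 mm above its underside
- stamp: stamp with black handle and wooden foot, 27x52x73 mm; bystander standing loose on the table, to be left alone; origin: centre of its underside
- snap_tin: round white tin with a red and white lid, 63 mm across, 24 high; bystander standing loose on the table, to be left alone; origin: centre of its underside
- spot_soap: green soap bar, 42x70x22 mm; bystander standing loose on the table, to be left alone; origin: centre of its underside
- clear_tape: tan tape roll lying flat, 100 mm across, 25 high; bystander standing loose on the table, to be left alone; origin: centre of its underside
- spool_1: blue thread spool with red ends, 34x56x52 mm; bystander standing loose on the table, to be left alone; origin: centre of its underside
- marker: black and white marker pen, 17x135x16 mm; bystander standing loose on the table, to be left alone; origin: centre of its underside
Mind the look-alikes: they are no part of the job. Of the things that look like the stick, the larger one is meant.

How it is judged:
By the outcome, as a careful person would: the job done as asked, in the order asked, and still so for the second after the job is handed in, while the arm keeps its last pose, push and grip.
It also fails if it takes over 35 s, if anything falls off the work surface, if the arm or the gripper's body presses on something with over 40 N, if the wrist force passes 120 N, or if a joint passes its speed limit or range.

## Robot

A 6-joint arm with a two-finger parallel gripper is mounted at the origin on a cart in front of the work surface, level with it; the furniture and walls round the work are solid. World frame = base frame: x ahead of the robot, y to its left, z up, the work surface at z = 0. Lengths are in m, angles in degrees, forces in N, time in s.
With the tool pointing down it reaches from about 0.35 to 0.95 m from the base axis. Payload 17.4 kg.
Tool frame: the origin (TCP) lies between the finger pads; the fingertips stand 11 mm ahead of it and the grasp point (between the pads) lies 8 mm behind it; z points along the fingers, y is the line along which they close (so a half turn about z gives the same grasp; the last joint's range is limited). The gripper opens to 93 mm and grips with 3 to 60 N. Pads are 15 mm wide; open, the fingers measure 128 mm over their backs; the gripper's body (75 mm by 188 mm) begins 65 mm behind the grasp point.
Start: joints at [-2.166, 6.646, 82.598, -0, 90.757, -2.166], TCP at [0.675, -0, 0.23] pointing down, gripper open.
Joint ranges: [-162.19, 162.19], [-47.58, 125.68], [4.15, 143.07], [-65.23, 245.23], [0.69, 171.88], [-170.13, 170.13]. Speed limits (degrees/s): [108.29, 108.29, 127.2, 180, 180, 180].

## Interface

Orientations are given as a 3x3 rotation matrix whose columns are the frame's x, y, z axes.
In Python, from workcell import sensors, grab_frame, ctrl gives the robot as it stands. The module is installed in compiled form; this text tells all that it offers.
- The arm moves only by the tool creep_tool, called after "Emit:" by a JSON object that holds its "name" and its "arguments", one argument or row to a line. Schema: {"type":"object","properties":{"steps":{"type":"array","items":{"type":"object","properties":{"dx":{"type":"number"},"dy":{"type":"number"},"dz":{"type":"number"},"wx":{"type":"number"},"wy":{"type":"number"},"wz":{"type":"number"}},"additionalProperties":false},"minItems":1,"maxItems":5},"aperture":{"type":"number"},"only":{"type":"string"},"quiet":{"type":"boolean"},"lines":{"type":"string"}},"required":["steps"],"additionalProperties":false}. steps is a list of rows, 1 to 5 of them, each an object with the fields dx, dy, dz (the shift in m), wx, wy, wz (a rotation vector in degrees); a field left out counts as zero; each row shifts and turns the commanded pose from where the row before left it, along the tool's axes as they then stand; what a row does not reach is not made up. A row lasts 1/10 s, in which the tool goes at most 0.05 m and 8.59 degrees, less where a joint would pass 70% of its speed; a pose out of reach is approached as far as the arm can. aperture is the finger opening in m, set as the call begins (left out keeps the last). The fingers move at their own pace and stop on an object; the grip force is fixed at half the most. Time passes only in rows, so rows that do not move let the fingers close. The tool returns the time, the measured TCP pose, the force, the opening and the grip force at its end. only (a regular expression) keeps the lines of the reply that match it, lines (a string "A,B") keeps lines A to B, and quiet returns only ok. Input that does not fit is refused with a message, and nothing moves.
- sensors.get_obs(): the state, without advancing time (a new reading comes with each control period).
- grab_frame(name): name is "scene" or "side" or "wrist"; returns a dict with "image" (480x640x3 uint8, red, green, blue), "depth" (480x640 float32, m along the optical axis (not along the pixel's ray), 0 where there is no reading), "fx", "fy", "cx", "cy" (pixels), "camera_from_world" (4x4, takes a point from world to camera coordinates); the wrist camera has in their place "tool_from_camera" (4x4, takes a point from camera to tool coordinates, whose origin is the TCP and whose axes are the flange's). Camera axes: x right, y down, z forward; pixel columns grow to the right and rows downward; lengths in m; the calibration is good to about 2 mm. The wrist camera is an equidistant fisheye: a pixel r from the principal point sees the ray r / f radians off the axis. A picture is of the moment at which its call begins: read the wrist's pose just before it.
- ctrl.sign_off(): hands the job in; it is judged then, once.
The state is a dict: "clock": time; "q": joint angles; "qvel": joint speeds; "joint_torque": joint torques, N m; "ee_pos": TCP position; "ee_rot": TCP orientation; "wrist_force": force on the tool from outside, world axes, zero at the start; "wrist_torque": the same for the moment, N m; "width": finger opening in m; "grasp_force": force on a finger pad.
Only numpy, scipy, OpenCV 4.12 (cv2) and the standard library are available. Lean on these libraries where they do the work, as an engineer would, in place of code of your own. Each camera call takes 0.05 s, during which the arm holds its last target. There are 200 camera calls.

## Working session

There is one attempt and no reset: what is moved stays moved. The work goes in short steps, Python scripts to look and compute and a tool call to move; the robot and the scene stay as the last step left them, time stands still between calls to the robot, and variables do not carry over. Pictures are saved under pics/ and viewed, at most 10 in all, crops included, and the job is handed in when it is done.

```bash
mkdir -p pics; python3 - <<'E'
from workcell import sensors, grab_frame
import cv2,numpy as np,pickle
o=sensors.get_obs();print(o['clock'],o['ee_pos'],np.round(o['ee_rot'],3),o['width'])
d={}
for n in("scene","side","wrist"):
    f=grab_frame(n);d[n]=f;cv2.imwrite(f'pics/{n}0.png',f['image'][:,:,::-1])
    print(n,f['fx'],f['fy'],f['cx'],f['cy']);print(np.round(f.get('camera_from_world',f.get('tool_from_camera')),3))
pickle.dump(d,open('f0.pkl','wb'))
E
```

```text
0.0 [6.74807193e-01 1.75778466e-05 2.28897517e-01] [[-0.     1.    -0.001]
 [ 1.     0.     0.   ]
 [ 0.    -0.001 -1.   ]] 0.09284042925089145
scene 538.3771328409337 538.3771328409337 320.368746362296 233.49298172622466
[[ 0.536 -0.844 -0.022 -0.392]
 [-0.576 -0.347 -0.74   0.374]
 [ 0.617  0.409 -0.672  1.038]
 [ 0.     0.     0.     1.   ]]
side 556.7577068825909 556.7577068825909 316.2259333639358 253.00723413299662
[[-0.934 -0.356 -0.02   0.534]
 [-0.183  0.527 -0.83   0.226]
 [ 0.306 -0.772 -0.557  1.402]
 [ 0.     0.     0.     1.   ]]
wrist 371.64829954431775 371.64829954431775 320.9938710149237 243.17077835286653
[[-0.    -0.963 -0.27   0.075]
 [ 1.     0.    -0.001  0.   ]
 [ 0.001 -0.27   0.963 -0.156]
 [ 0.     0.     0.     1.   ]]
```

View pics/scene0.png

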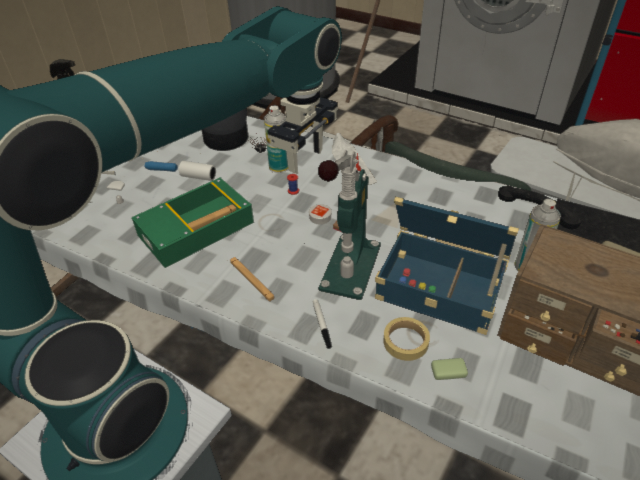

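View pics/wrist0.png

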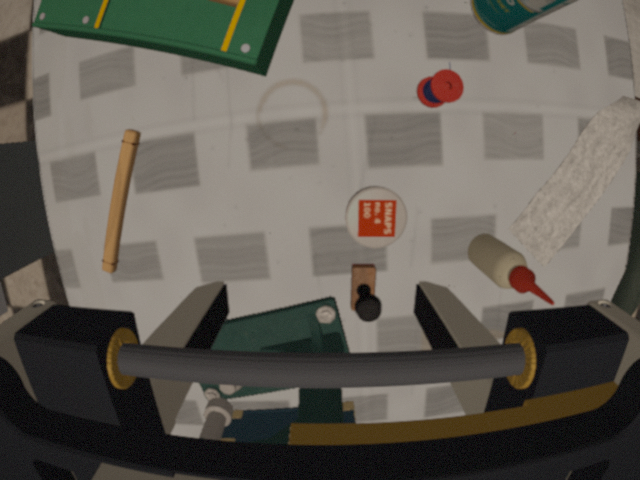

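The scene picture shows two stick-like things: the bar inside the green tidy (about 212,215) and a loose bar on the table (252,278). The one in the tidy, under its covers, is the one meant. Next I measure the stripes and the stick, and check with a crop.

```bash
cat > h.py <<'E'
import numpy as np,cv2
def plane(f,uv,z):
    T=f['camera_from_world'];R=T[:3,:3];c=-R.T@T[:3,3]
    uv=np.atleast_2d(uv).astype(float)
    d=np.c_[(uv[:,0]-f['cx'])/f['fx'],(uv[:,1]-f['cy'])/f['fy'],np.ones(len(uv))]@R
    return c+d*((z-c[2])/d[:,2])[:,None]
def proj(f,P):
    T=f['camera_from_world'];p=np.atleast_2d(P)@T[:3,:3].T+T[:3,3]
    return np.c_[p[:,0]/p[:,2]*f['fx']+f['cx'],p[:,1]/p[:,2]*f['fy']+f['cy']]
def blobs(m,amin):
    n,l,s,c=cv2.connectedComponentsWithStats(m.astype(np.uint8))
    return [np.argwhere(l==i)[:,::-1] for i in range(1,n) if s[i,4]>=amin]
E
python3 - <<'E'
import pickle,numpy as np,cv2
from h import *
d=pickle.load(open('f0.pkl','rb'))
for n in('scene','side'):
    f=d[n];hsv=cv2.cvtColor(f['image'],cv2.COLOR_RGB2HSV);H,S,V=[hsv[...,i].astype(int) for i in range(3)]
    g=(H>55)&(H<80)&(S>130)
    gb=max(blobs(g,100),key=len);x0,y0=gb.min(0)-5;x1,y1=gb.max(0)+5;print(n,'box',x0,y0,x1,y1)
    roi=np.zeros(g.shape,bool);roi[y0:y1,x0:x1]=1
    for nm,m,z in(('yellow',(H>=22)&(H<33)&(S>170)&(V>120),.065),('wood',(H>8)&(H<22)&(S>60)&(V>90),.025)):
        for b in blobs(m&roi,25):
            P=plane(f,b,z)[:,:2];c=P.mean(0);u,s,vt=np.linalg.svd(P-c,full_matrices=False);t=(P-c)@vt[0]
            lo,hi=np.percentile(t,[1,99])
            print(nm,len(b),b.mean(0).round(),'c',c.round(4),'dir',vt[0].round(3),'ends',(c+lo*vt[0]).round(4),(c+hi*vt[0]).round(4),'wid',np.ptp(np.percentile((P-c)@vt[1],[2,98])).round(4))
    k=cv2.resize(f['image'][y0:y1,x0:x1],None,fx=4,fy=4,interpolation=cv2.INTER_CUBIC)[:600,:800]
    cv2.imwrite(f'pics/{n}_crop.png',k[:,:,::-1])
E
```

```text
scene box 130 198 256 270
yellow 32 [234. 202.] c [0.5974 0.1871] dir [-0.306 -0.952] ends [0.6054 0.2119] [0.5893 0.1619] wid 0.0061
yellow 84 [179. 217.] c [0.4773 0.2746] dir [-0.314 -0.949] ends [0.5    0.3434] [0.4547 0.2062] wid 0.0059
wood 375 [211. 217.] c [0.5521 0.2356] dir [-0.942  0.336] ends [0.6182 0.212 ] [0.4934 0.2566] wid 0.0307
wood 123 [237. 264.] c [0.4498 0.0632] dir [-0.273 -0.962] ends [0.4571 0.0886] [0.4419 0.0352] wid 0.0195Traceback (most recent call last):
  File "<stdin>", line 7, in <module>
ValueError: max() iterable argument is empty
```

View pics/scene_crop.png

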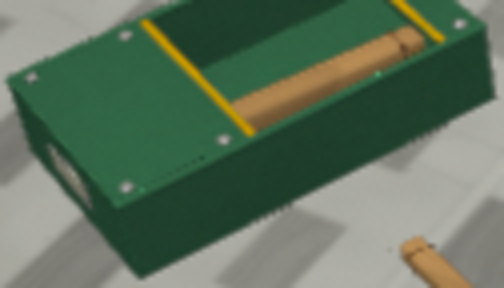

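The enlarged crop shows the large bar inside the tidy: its near part goes under the yellow edge at about (240,115) of the crop, and its banded far end is at about (415,40). The smaller loose bar is at the lower right. So the stick in the tidy is confirmed. The side camera does not see the tidy, so I move above it for a wrist view.

Emit:
{"name": "creep_tool", "arguments": {
  "steps": [
    {"dx": 0.041, "dy": -0.021},
    {"dx": 0.041, "dy": -0.021},
    {"dx": 0.041, "dy": -0.021},
    {"dx": 0.041, "dy": -0.021},
    {"dx": 0.041, "dy": -0.021}
  ],
  "aperture": 0.05
}}

```text
clock: 0.65
ee_pos: [0.5688, 0.2063, 0.2295]
ee_rot: [[0.0, 1.0, -0.0], [1.0, -0.0, -0.0], [-0.0, -0.0, -1.0]]
wrist_force: [0.5, 0.1, -0.1]
width: 0.0574
grasp_force: 0.0
```

Emit:
{"name": "creep_tool", "arguments": {
  "steps": [
    {"dx": 0.041, "dy": -0.021},
    {"wz": -8},
    {"wz": -8},
    {"wz": -8},
    {"wz": -8}
  ]
}}

```text
clock: 1.15
ee_pos: [0.5488, 0.2462, 0.2294]
ee_rot: [[-0.535, 0.845, -0.0], [0.845, 0.535, -0.0], [0.0, -0.0, -1.0]]
wrist_force: [-0.0, 0.6, 0.2]
width: 0.0498
grasp_force: 0.0
```

Emit:
{"name": "creep_tool", "arguments": {
  "steps": [
    {"wz": -8},
    {"wz": -8},
    {"wz": -8},
    {"wz": -8},
    {"wz": -8}
  ]
}}

```text
clock: 1.65
ee_pos: [0.5489, 0.2459, 0.2294]
ee_rot: [[-0.953, 0.304, -0.0], [0.304, 0.953, -0.0], [0.0, -0.0, -1.0]]
wrist_force: [-0.3, -0.0, 0.6]
width: 0.0501
grasp_force: 0.0
```

Emit:
{"name": "creep_tool", "arguments": {
  "steps": [
    {},
    {}
  ]
}}

```text
clock: 1.85
ee_pos: [0.5489, 0.246, 0.2295]
ee_rot: [[-0.95, 0.313, -0.0], [0.313, 0.95, -0.0], [0.0, -0.0, -1.0]]
wrist_force: [-0.1, 0.1, -0.1]
width: 0.05
grasp_force: 0.0
```

```bash
python3 - <<'E'
from workcell import sensors, grab_frame
import cv2,pickle
o=sensors.get_obs();f=grab_frame('wrist');s=grab_frame('scene');print(o['ee_pos'],o['ee_rot'].round(3),o['q'].round(1) if hasattr(o['q'],'round') else o['q'])
pickle.dump((o,f,s),open('f1.pkl','wb'));cv2.imwrite('pics/wrist1.png',f['image'][:,:,::-1])
E
```

```text
[0.54894655 0.24597605 0.22953106] [[-0.95   0.313 -0.   ]
 [ 0.313  0.95  -0.   ]
 [ 0.    -0.    -1.   ]] [ 21.7  -2.5  92.   -0.   90.5 -50. ]
```

View pics/wrist1.png

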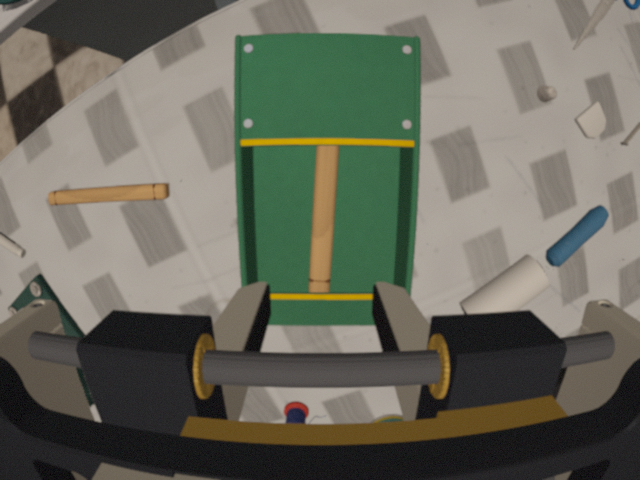

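The wrist view shows the long stripe at row 143 (columns 241–414), the short stripe at row 297, and the stick running from (327,147) to (319,290) with its far band at row 278. The loose stick at left (108,193) is smaller. Next I turn these pixels into tidy coordinates.

```bash
cat >> h.py <<'E'
def wplane(o,f,uv,z):
    uv=np.atleast_2d(uv).astype(float);x=uv[:,0]-f['cx'];y=uv[:,1]-f['cy'];r=np.hypot(x,y);t=r/f['fx']
    d=np.c_[x/r*np.sin(t),y/r*np.sin(t),np.cos(t)];A=f['tool_from_camera'];R=np.array(o['ee_rot'])
    c=R@A[:3,3]+np.array(o['ee_pos']);d=d@(R@A[:3,:3]).T
    return c+d*((z-c[2])/d[:,2])[:,None]
E
python3 - <<'E'
import pickle,numpy as np,cv2
from h import *
o,f,s=pickle.load(open('f1.pkl','rb'))
def masks(im):
    hsv=cv2.cvtColor(im,cv2.COLOR_RGB2HSV);H,S,V=[hsv[...,i].astype(int) for i in range(3)]
    return (H>=22)&(H<33)&(S>170)&(V>120),(H>8)&(H<22)&(S>60)&(V>60)
def line(P):
    P=P[:,:2];c=P.mean(0);vt=np.linalg.svd(P-c,full_matrices=False)[2];return c,vt[0],(P-c)@vt[0],(P-c)@vt[1]
Y,W=masks(f['image']);roi=np.zeros(Y.shape,bool);roi[120:310,235:420]=1
for b in blobs(Y&roi,100):
    c,v,t,w=line(wplane(o,f,b,.065));print('Y',b.mean(0),c.round(4),v.round(3),'len',np.ptp(t).round(4),'wid',np.ptp(np.percentile(w,[3,97])).round(4))
b=max(blobs(W&roi,500),key=len);P=wplane(o,f,b,.025);c,v,t,w=line(P);print('W',b.min(0),b.max(0),c,v,'len',np.ptp(t),'wid',np.ptp(np.percentile(w,[3,97])))
print('ends',c+t.min()*v,c+t.max()*v)
# same in scene cam
Y,W=masks(s['image']);roi[:]=0;roi[180:250,130:256]=1
for b in blobs(Y&roi,20):
    c,v,t,w=line(plane(s,b,.065));print('sY',b.mean(0),c.round(4),v.round(3),np.ptp(t).round(4))
# depth sanity in wrist-less: scene depth at covers/floor -> height
T=s['camera_from_world'];
for u,v in((165,225),(235,212),(210,217)):
    z=s['depth'][v,u];p=np.array([(u-s['cx'])/s['fx']*z,(v-s['cy'])/s['fy']*z,z]);print((u,v),(T[:3,:3].T@(p-T[:3,3])).round(3))
E
```

```text
Y [326.76047359 141.6848816 ] [0.479  0.2739] [0.316 0.949] len 0.1502 wid 0.0052
Y [322.61063465 296.3670669 ] [0.6132 0.226 ] [0.318 0.948] len 0.0967 wid 0.0053
W [309 145] [338 292] [0.55040407 0.24712965] [ 0.92911969 -0.36977912] len 0.1524403122795015 wid 0.019845092423839743
ends [0.48254404 0.27413717] [0.62417933 0.21776793]
sY [225.58024691 194.77777778] [0.6114 0.2285] [-0.317 -0.948] 0.1448
sY [178.79518072 216.73493976] [0.4769 0.2739] [-0.31  -0.951] 0.1474
(165, 225) [0.436 0.283 0.063]
(235, 212) [0.569 0.161 0.063]
(210, 217) [0.554 0.243 0.021]
```

Tidy frame: x axis is (0.949, −0.316), with the stripe centres 142 mm apart and 150 mm long, as they should be. The stick lies at −21.7°, and its top is at z ≈ 0.022–0.025. I will grip at tidy x ≈ 37 mm. The far end may be partly hidden, so I will look again once the arm is low.

Emit:
{"name": "creep_tool", "arguments": {
  "steps": [
    {"dx": -0.001, "dy": 0.0015, "dz": 0.02, "wz": 3.5},
    {"dz": 0.04},
    {"dz": 0.04},
    {"dz": 0.04},
    {"dz": 0.02}
  ]
}}

```text
clock: 2.45
ee_pos: [0.549, 0.2465, 0.0659]
ee_rot: [[-0.929, 0.369, -0.004], [0.369, 0.929, -0.001], [0.003, -0.003, -1.0]]
wrist_force: [-0.8, -0.1, 0.2]
width: 0.0501
grasp_force: 0.0
```

Emit:
{"name": "creep_tool", "arguments": {
  "steps": [
    {"dz": 0.02},
    {"dz": 0.015},
    {"dz": 0.01},
    {},
    {}
  ]
}}

```text
clock: 2.95
ee_pos: [0.5508, 0.2472, 0.0253]
ee_rot: [[-0.93, 0.367, 0.001], [0.367, 0.93, 0.0], [-0.001, 0.0, -1.0]]
wrist_force: [1.7, -0.0, 0.3]
width: 0.0499
grasp_force: 0.0
```

```bash
python3 - <<'E'
from workcell import sensors, grab_frame
import cv2,pickle
o=sensors.get_obs();f=grab_frame('wrist');s=grab_frame('scene');print(o['ee_pos'],o['wrist_force'])
pickle.dump((o,f,s),open('f2.pkl','wb'));cv2.imwrite('pics/wrist2.png',f['image'][:,:,::-1])
E
```

```text
[0.55077344 0.24721655 0.02533952] [ 1.74880577 -0.00894606  0.33589061]
```

View pics/wrist2.png

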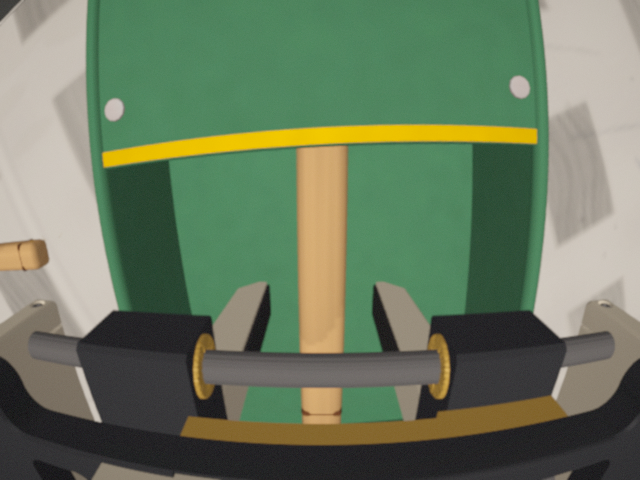

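The stick is centred between the fingers (columns 298–347), with the far band at row 411. I grip it now and work out the far end position from the first scene picture.

Emit:
{"name": "creep_tool", "arguments": {
  "steps": [
    {"dz": 0.004},
    {"dz": 0.002},
    {}
  ]
}}

```text
clock: 3.35
ee_pos: [0.5503, 0.2471, 0.0184]
ee_rot: [[-0.93, 0.367, -0.0], [0.367, 0.93, -0.0], [0.0, -0.0, -1.0]]
wrist_force: [-1.3, 0.5, -0.9]
width: 0.0503
grasp_force: 0.0
```

Emit:
{"name": "creep_tool", "arguments": {
  "steps": [
    {},
    {},
    {},
    {},
    {}
  ],
  "aperture": 0.01
}}

```text
clock: 3.85
ee_pos: [0.5505, 0.2471, 0.0187]
ee_rot: [[-0.93, 0.367, 0.0], [0.367, 0.93, 0.0], [-0.0, 0.0, -1.0]]
wrist_force: [-0.5, -0.2, 1.1]
width: 0.0217
grasp_force: 30.0
```

```bash
python3 - <<'E'
import pickle,numpy as np,cv2
from h import *
d=pickle.load(open('f0.pkl','rb'))['scene'];o,f,s1=pickle.load(open('f1.pkl','rb'))
e=np.array([.949,-.316]);n=np.array([.316,.949])
c=np.array([.5504,.2471]);v=np.array([.9291,-.3698]);w=np.array([.3698,.9291])
for s,zz in((d,.025),(d,.02)):
  off=0 if zz==.025 else -.010
  for k in range(56,96,2):
    P=np.r_[c+v*k/1000+w*off,zz];u=proj(s,P)[0];px=cv2.getRectSubPix(s['image'],(1,1),(float(u[0]),float(u[1])))[0,0]
    print(zz,'x',round((P[:2]@e-.4068)*1000,1),u.round(1),px)
im=d['image'][190:235,195:260];cv2.imwrite('pics/far.png',cv2.resize(im,None,fx=12,fy=12,interpolation=cv2.INTER_CUBIC)[:600,:800,::-1])
E
```

```text
0.025 x 93.4 [226.  208.1] [174 133  81]
0.025 x 95.4 [226.6 207.8] [172 131  79]
0.025 x 97.4 [227.3 207.5] [166 126  76]
0.025 x 99.4 [227.9 207.2] [156 117  71]
0.025 x 101.4 [228.5 206.9] [153 114  69]
0.025 x 103.4 [229.2 206.7] [158 120  72]
0.025 x 105.3 [229.8 206.4] [166 127  77]
0.025 x 107.3 [230.5 206.1] [168 129  79]
0.025 x 109.3 [231.1 205.8] [168 128  78]
0.025 x 111.3 [231.7 205.5] [165 127  77]
0.025 x 113.3 [232.4 205.3] [155 121  74]
0.025 x 115.3 [233. 205.] [135 108  66]
0.025 x 117.3 [233.6 204.7] [98 93 53]
0.025 x 119.3 [234.3 204.4] [99 98 41]
0.025 x 121.3 [234.9 204.2] [139 121  19]
0.025 x 123.3 [235.5 203.9] [168 138   7]
0.025 x 125.3 [236.2 203.6] [158 136  19]
0.025 x 127.3 [236.8 203.3] [114 119  45]
0
[... 184 characters left out ...]
] [133 101  62]
0.02 x 98.8 [229.9 210.4] [116  86  52]
0.02 x 100.8 [230.5 210.2] [106  78  48]
0.02 x 102.8 [231.2 209.9] [108  80  49]
0.02 x 104.8 [231.8 209.6] [126  95  57]
0.02 x 106.8 [232.5 209.3] [133 101  60]
0.02 x 108.8 [233.1 209. ] [133 101  61]
0.02 x 110.8 [233.7 208.8] [131 100  61]
0.02 x 112.8 [234.4 208.5] [128 100  61]
0.02 x 114.8 [235.  208.2] [121  98  60]
0.02 x 116.8 [235.6 207.9] [88 92 59]
0.02 x 118.8 [236.3 207.6] [64 86 55]
0.02 x 120.8 [236.9 207.4] [68 87 47]
0.02 x 122.7 [237.5 207.1] [109 107  34]
0.02 x 124.7 [238.1 206.8] [158 133  16]
0.02 x 126.7 [238.8 206.5] [180 143   3]
0.02 x 128.7 [239.4 206.3] [161 136  16]
0.02 x 130.7 [240. 206.] [109 116  51]
```

View pics/far.png

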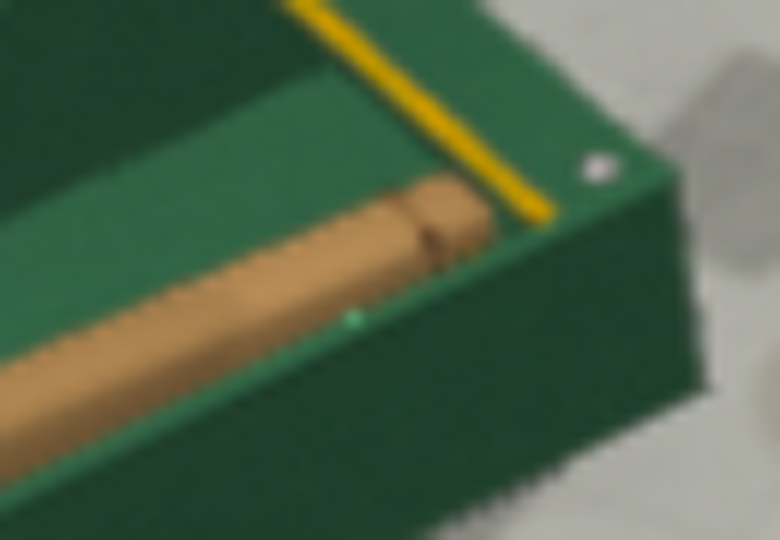

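The enlarged view shows the far end whole and rounded at about (490,225) of the crop, just short of the stripe. That puts the end at tidy x ≈ 116 mm and the near gap at about 26 mm, inside the stated range. I lift it 2 mm and slide back 21 mm, which leaves about 5 mm at each end.

Emit:
{"name": "creep_tool", "arguments": {
  "steps": [
    {"dz": -0.002},
    {"dx": 0.005},
    {"dx": 0.005},
    {"dx": 0.005},
    {"dx": 0.004}
  ]
}}

```text
clock: 4.35
ee_pos: [0.5321, 0.2543, 0.0206]
ee_rot: [[-0.931, 0.366, -0.0], [0.366, 0.931, -0.0], [0.0, -0.0, -1.0]]
wrist_force: [-0.5, 0.4, 0.4]
width: 0.0219
grasp_force: 30.0
```

Emit:
{"name": "creep_tool", "arguments": {
  "steps": [
    {"dx": 0.002},
    {},
    {}
  ]
}}

```text
clock: 4.65
ee_pos: [0.5309, 0.2548, 0.0207]
ee_rot: [[-0.93, 0.366, 0.0], [0.366, 0.93, 0.0], [-0.0, 0.0, -1.0]]
wrist_force: [-0.1, -0.7, -1.0]
width: 0.0216
grasp_force: 30.0
```

```bash
python3 - <<'E'
from workcell import sensors, grab_frame
import cv2,pickle
o=sensors.get_obs();f=grab_frame('wrist');s=grab_frame('scene');print(o['ee_pos'],o['wrist_force'],o['wrist_torque'])
pickle.dump((o,f,s),open('f3.pkl','wb'));im=s['image'][170:270,120:260];cv2.imwrite('pics/s3.png',cv2.resize(im,None,fx=5,fy=5,interpolation=cv2.INTER_CUBIC)[:,:,::-1])
E
```

```text
[0.53093049 0.25482395 0.02069323] [-0.05440363 -0.65484269 -0.98840875] [ 0.05515861 -0.05816259  0.00927627]
```

View pics/s3.png

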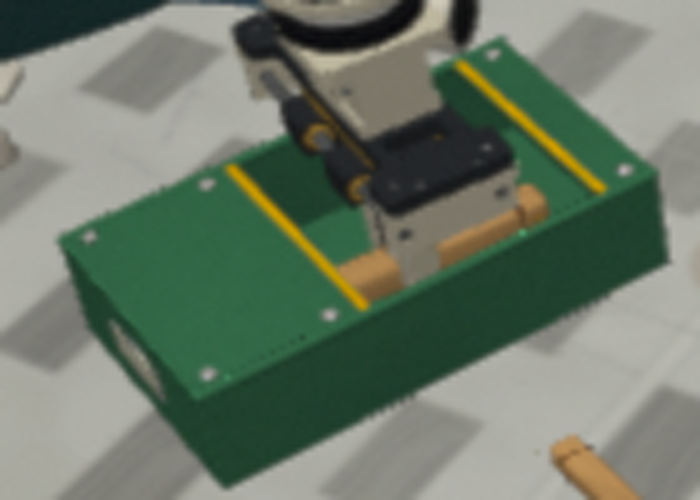

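The crop shows the far end at (545,205), now clear of the short cover's stripe, and the contact force is about zero. I tip it up 17° about the near end.

Emit:
{"name": "creep_tool", "arguments": {
  "steps": [
    {"dx": 0.0014, "dz": -0.0104, "wy": -4.25},
    {"dx": 0.0014, "dz": -0.0104, "wy": -4.25}
  ]
}}

```text
clock: 4.95
ee_pos: [0.528, 0.2557, 0.0414]
ee_rot: [[-0.92, 0.367, 0.14], [0.363, 0.93, -0.055], [-0.15, -0.0, -0.989]]
wrist_force: [0.8, -0.1, -0.1]
width: 0.0221
grasp_force: 30.0
```

Emit:
{"name": "creep_tool", "arguments": {
  "steps": [
    {"dx": 0.0014, "dz": -0.0104, "wy": -4.25},
    {"dx": 0.0014, "dz": -0.0104, "wy": -4.25},
    {},
    {}
  ]
}}

```text
clock: 5.35
ee_pos: [0.5213, 0.2588, 0.0612]
ee_rot: [[-0.89, 0.366, 0.271], [0.35, 0.931, -0.106], [-0.291, 0.0, -0.957]]
wrist_force: [0.5, -0.5, -0.5]
width: 0.0215
grasp_force: 30.0
```

```bash
python3 - <<'E'
from workcell import sensors, grab_frame
import cv2,pickle,numpy as np
o=sensors.get_obs();f=grab_frame('wrist');s=grab_frame('scene');p=np.array(o['ee_pos']);print(p,o['wrist_force'],o['wrist_torque'])
R=np.array(o['ee_rot']);N=p+R@[.141,0,.0137];F=p+R@[-.079,0,.0137];e=np.array([.949,-.316])
print('near bottom',N,'tidy x',N[:2]@e-.4068,'far bottom',F,'x',F[:2]@e-.4068)
im=s['image'][150:270,120:280];cv2.imwrite('pics/s4.png',cv2.resize(im,None,fx=5,fy=5,interpolation=cv2.INTER_CUBIC)[:,:,::-1])
E
```

```text
[0.52127299 0.25879723 0.06122187] [ 0.45231936 -0.51726505 -0.49901968] [0.18774499 0.10227116 0.06243032]
near bottom [0.39942997 0.30669829 0.00710667] tidy x -0.1246576219311985 far bottom [0.59532735 0.22968942 0.07108985] x 0.08558380254215853
```

View pics/s4.png

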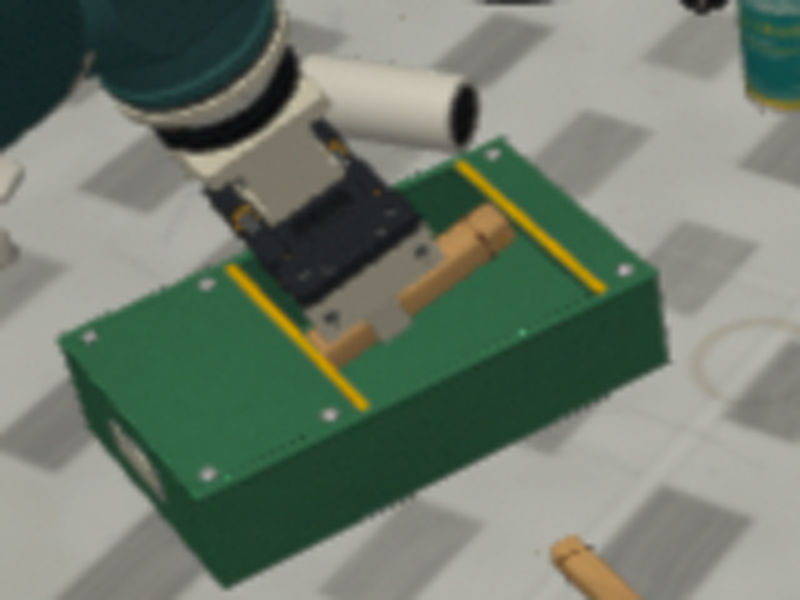

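The far end is up at (490,225), above the short cover's level, with no contact force. I draw the stick out along its own axis.

Emit:
{"name": "creep_tool", "arguments": {
  "steps": [
    {"dx": -0.012},
    {"dx": -0.012},
    {"dx": -0.012}
  ]
}}

```text
clock: 5.75
ee_pos: [0.5549, 0.2452, 0.072]
ee_rot: [[-0.89, 0.367, 0.272], [0.351, 0.93, -0.107], [-0.292, -0.0, -0.956]]
wrist_force: [-0.5, -0.0, 0.1]
width: 0.0218
grasp_force: 30.0
```

Emit:
{"name": "creep_tool", "arguments": {
  "steps": [
    {"dx": -0.015},
    {"dx": -0.015},
    {"dx": -0.015},
    {"dx": -0.015},
    {"dx": -0.015}
  ]
}}

```text
clock: 6.25
ee_pos: [0.6214, 0.2191, 0.094]
ee_rot: [[-0.89, 0.367, 0.272], [0.351, 0.93, -0.107], [-0.292, -0.0, -0.956]]
wrist_force: [0.2, 0.1, -0.7]
width: 0.0215
grasp_force: 30.0
```

Emit:
{"name": "creep_tool", "arguments": {
  "steps": [
    {}
  ]
}}

```text
clock: 6.35
ee_pos: [0.6219, 0.2189, 0.0944]
ee_rot: [[-0.889, 0.367, 0.273], [0.351, 0.93, -0.107], [-0.293, 0.0, -0.956]]
wrist_force: [0.5, 0.2, -1.0]
width: 0.0218
grasp_force: 30.0
```

```bash
python3 - <<'E'
from workcell import sensors, grab_frame
import cv2,numpy as np
o=sensors.get_obs();s=grab_frame('scene');p=np.array(o['ee_pos']);print(p,o['wrist_force'],o['wrist_torque'])
R=np.array(o['ee_rot']);e=np.array([.949,-.316])
for q in([.141,0,.0137],[.141,0,-.0063]):
    N=p+R@q;print('near',N,'tidy x',N[:2]@e-.4068)
im=s['image'][130:270,120:306];cv2.imwrite('pics/s5.png',cv2.resize(im,None,fx=4,fy=4,interpolation=cv2.INTER_CUBIC)[:,:,::-1])
E
```

```text
[0.62191314 0.21890565 0.09438516] [ 0.49118875  0.22645701 -0.96172179] [ 0.12256907  0.11692288 -0.00875226]
near [0.50027821 0.26698698 0.03996255] tidy x -0.0164038606448339
near [0.49482328 0.2691322  0.05908431] tidy x -0.022258486374568676
```

View pics/s5.png

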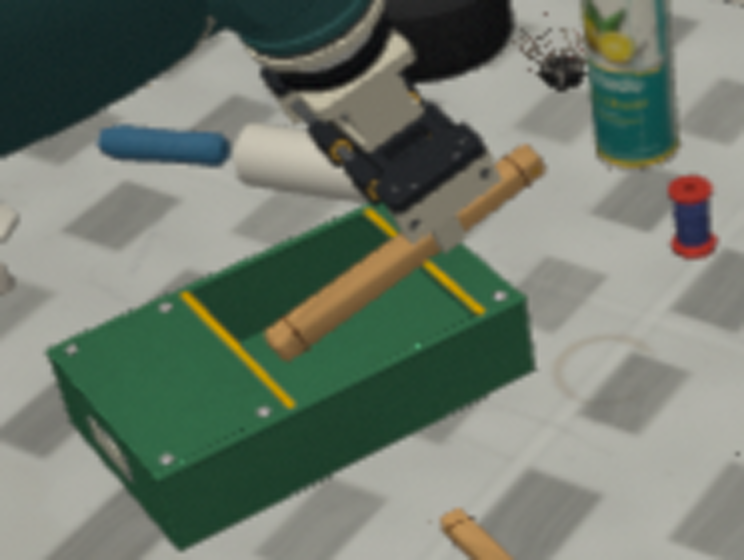

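The near end at (285,340) is out of the long cover by about 13 mm. Now I lift straight up, which is (−0.293, 0, −0.956) in tool axes.

Emit:
{"name": "creep_tool", "arguments": {
  "steps": [
    {"dx": -0.0073, "dz": -0.024},
    {"dx": -0.0073, "dz": -0.024},
    {"dx": -0.0073, "dz": -0.024},
    {"dx": -0.0073, "dz": -0.024},
    {"dx": -0.0073, "dz": -0.024}
  ]
}}

```text
clock: 6.9
ee_pos: [0.6194, 0.2199, 0.2199]
ee_rot: [[-0.89, 0.366, 0.272], [0.35, 0.931, -0.107], [-0.292, -0.0, -0.956]]
wrist_force: [0.7, 0.6, -1.0]
width: 0.0214
grasp_force: 30.0
```

Emit:
{"name": "creep_tool", "arguments": {
  "steps": [
    {"dx": -0.0073, "dz": -0.024},
    {"dx": -0.0073, "dz": -0.024},
    {"dx": -0.003, "dz": -0.01},
    {},
    {}
  ]
}}

```text
clock: 7.4
ee_pos: [0.6196, 0.2198, 0.2782]
ee_rot: [[-0.89, 0.366, 0.271], [0.35, 0.93, -0.108], [-0.291, -0.001, -0.957]]
wrist_force: [-0.0, -0.8, -1.4]
width: 0.0221
grasp_force: 30.0
```

Emit:
{"name": "creep_tool", "arguments": {
  "steps": [
    {},
    {},
    {}
  ]
}}

```text
clock: 7.7
ee_pos: [0.6198, 0.2197, 0.2789]
ee_rot: [[-0.89, 0.366, 0.271], [0.35, 0.93, -0.108], [-0.292, -0.001, -0.957]]
wrist_force: [-0.2, 0.0, -1.3]
width: 0.022
grasp_force: 30.0
```

```bash
python3 - <<'E'
from workcell import sensors, grab_frame
import cv2,numpy as np
o=sensors.get_obs();s=grab_frame('scene');p=np.array(o['ee_pos']);R=np.array(o['ee_rot']);print('near bottom',p+R@[.141,0,.0137],o['width'],o['grasp_force'],np.abs(o['qvel']).max())
im=s['image'][80:280,100:366];cv2.imwrite('pics/s6.png',cv2.resize(im,None,fx=3,fy=3,interpolation=cv2.INTER_CUBIC)[:,:,::-1])
E
```

```text
near bottom [0.49801588 0.26762234 0.22470449] 0.02199620272403314 29.996421933174133 0.27904440463074964
```

View pics/s6.png

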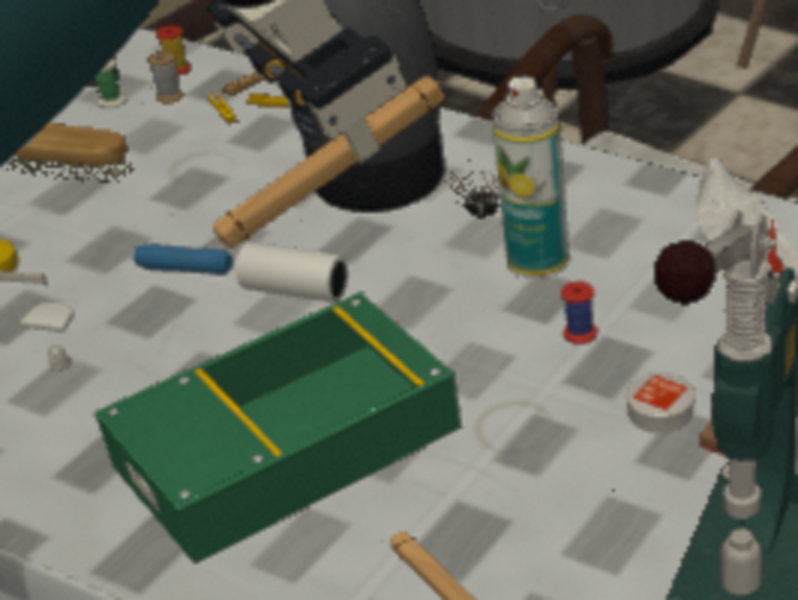

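The stick is held high above the empty tidy, running from (230,232) to (430,95), with its lowest point at about 0.225 m (16 cm above the covers). The other things look undisturbed.

```bash
python3 -c "
from workcell import ctrl
print(ctrl.sign_off())"
```

```text
the job is handed in; nothing more can be done
None
```

The stick is out of the green tidy and the job is handed in: the gripper holds it at rest, its lowest point about 16 cm above the covers, with no contact force seen in any reading on the way out and the other things left where they were as far as the cameras showed.

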